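Fit the cover glass of the lapidary inspection lamp

TASK

Fit the amber cover glass to the inspection lamp: slide it across the lamp's deck, without lifting it off, until it drops flat into the round cell, then swing the arm that carries the brass retaining ring fully over the cell, to its stop, and only then screw the ring down clockwise by its orange peg until it stops snug on the glass. Let go at the end, and leave the thumbscrew and everything else on the bench where they are.

Things in the scene. Friction and masses are not known exactly. Their poses are not given: they have to be found in the camera images.
- lamp: fixed green inspection lamp housing with a flat bare-metal deck, 210 (x) x 330 (y) mm, deck 60 mm above the bench. Origin under its centre at bench level; its z is up. In its frame the cell lies at x -30, y -75 mm, the arm's pivot at x 75, y -75 mm, and the glass starts on the deck at the +y end. No rim round the deck.
- cell (a point): centre of the floor of the round cell (recess) in the deck: 93 mm in diameter, 6 mm deep, small chamfer at the mouth, white lamp disc on its floor. Axes as the lamp's.
- glass: amber glass disc, 90 mm in diameter, 8 mm thick, about 130 g, lying flat on the deck at the start; too wide to grasp. Origin at the centre of its underside. Pushed level over the cell it drops in when within some 10 mm of the centre, once the push goes on to the centre; seated, its top stands 2 mm above the deck and its origin is at the cell point.
- pivot (a point): on the vertical axis of the swing arm, at deck height. The pivot post is 22 mm thick and rises 32 mm above the deck. The dark steel arm is 9 to 20 mm above the deck; its eye round the ring is 120 mm wide, centred 105 mm from the pivot.
- swingarm (a joint): angle of the swing arm: 0 fully parked (ring away from the cell, towards the lamp's -y side), growing clockwise seen from above to 1.45 rad at its stop, where the ring is centred over the cell. Stiff: takes about 4 N at the handle; over some 6 N sideways on the ring can swing it off its stop.
- swing_grip (a point): top of the black upright handle of the swing arm: 12 mm thick, from 20 to 56 mm above the deck, 164 mm from the pivot axis, on the side of the eye that trails when the arm swings over, so pushing it from behind closes the arm.
- ring (a joint): turn of the brass retaining ring in the arm: 0 fully up, growing clockwise seen from above to 1.8 rad at its stop, snug on the glass; it goes down 6.2 mm over this turn. Stiff thread, it stays where it is left, and turns with about 1.5 N at the peg. Ring 98 mm outside, 76 mm inside, 14 mm high; its underside is 8 mm above the deck when up.
- ring_peg (a point): top of the orange upright peg of the ring: 12 mm thick, rising 32 mm above the ring's top, 43.5 mm from the ring's axis. Its top is 54 mm above the deck with the ring up, 48 mm when down. With the arm at its stop the peg lies at the angle (2.9 - ring angle) rad about the cell, counterclockwise from the lamp's x axis.
- thumbscrew: small brass thumbscrew standing on its 18 mm wide head on the deck, 22 mm high; origin under its centre. Bystander, to be left alone.
- jar: closed jar, 60 mm wide, 75 mm high, on the bench. Origin under its centre. Bystander.
- whetstone: blue-grey whetstone 50 x 150 x 25 mm lying on the bench. Origin under its centre. Bystander.
- screwdriver: screwdriver, 170 mm long, lying on the bench. Bystander.
- brush: brush lying on the bench. Bystander.
- mug: white cup, 76 mm wide, 85 mm high. Origin under its centre. Bystander.
- blank: cone-like green stone blank, 52 mm wide, 20 mm high, lying on the bench. Origin under its centre. Bystander.

How it is judged:
On the way, in this order (a step that is already met when the one before it is completed fails the run):
1. the glass has dropped flat into the cell, with the arm still aside (z of glass in the frame of cell below 0.002 m and horizontal distance between glass and cell below 0.004 m and angle between glass's own z axis and vertical below 0.04 rad and value of joint swingarm below 1 rad), for 0.2 s.
2. the swing arm is over the cell, at its stop, with the ring still up (z of glass in the frame of cell below 0.002 m and horizontal distance between glass and cell below 0.004 m and angle between glass's own z axis and vertical below 0.04 rad and value of joint swingarm above 1.38 rad and value of joint ring below 0.8 rad), for 0.2 s.
At the end, for the whole second after the job is handed in: The glass lies flat in the cell (within 4 mm of its centre, at most 2 mm above its floor, tilt under 0.04 rad), the arm is at its stop (joint over 1.38 rad) and the ring is screwed down (joint over 1.68 rad), all at rest; no bystander has been moved by more than 25 mm (thumbscrew 15 mm) (z of glass in the frame of cell below 0.002 m and horizontal distance between glass and cell below 0.004 m and angle between glass's own z axis and vertical below 0.04 rad and value of joint swingarm above 1.38 rad and value of joint ring above 1.68 rad and linear speed of glass below 0.02 m/s); the robot touches nothing.
It fails at once if the glass is lifted off the deck or slides off it (z of glass in the frame of lamp above 0.075 m or z of glass in the frame of lamp below 0.045 m or angle between glass's own z axis and vertical above 0.4 rad).
It fails at once if a bystander is moved by more than 25 mm (the thumbscrew by more than 15 mm) (distance of thumbscrew from where it was at the start of the episode above 0.015 m or distance of any of jar, whetstone, screwdriver, brush, mug, blank from where it was at the start of the episode above 0.025 m).
It also fails if it takes over 59 s, if anything falls off the work surface, if the arm or the gripper's body presses on something with over 40 N, if the wrist force passes 120 N, or if a joint passes its speed limit or range.

ROBOT

A 6-joint arm with a two-finger parallel gripper is mounted at the origin on the work surface. World frame = base frame: x ahead of the robot, y to its left, z up, the work surface at z = 0. Lengths are in m, angles in rad, forces in N, time in s.
With the tool pointing down it reaches from about 0.225 to 0.875 m from the base axis. Payload 3.4 kg.
Tool frame: the origin (TCP) lies midway between the tips of the shut fingers; the grasp point (between the pads) lies manip.tcp_to_grasp behind it (manip.tcp_to_grasp is the distance from the TCP to the grasp point, in m); z points along the fingers, y is the line along which they close (so a half turn about z gives the same grasp; the last joint's range is limited). The gripper opens to 85 mm and grips with 20 to 120 N. Pads are 22 mm wide; open, the fingers measure 114 mm over their backs; the gripper's body (76 mm by 85 mm) begins 54 mm behind the grasp point. The pads swing forward as they close: fully open they stand 13 mm farther back than shut.
Start: joints at [-1.403, 0.276, 1.505, -0, 1.361, -0.121], TCP at [0.164, -0.551, 0.231] pointing down, gripper open.
Joint ranges: [-2.89, 2.89], [-0.75, 2.08], [0.22, 2.7], [-1.18, 4.32], [0.11, 2.71], [-2.7, 2.7]. Speed limits (rad/s): [2.57, 2.57, 3.14, 3.14, 3.14, 3.14].

INTERFACE

Orientations are given as a 3x3 rotation matrix whose columns are the frame's x, y, z axes.
In Python, from plant import manip gives the robot as it stands.
- The arm moves only by the shell command python3 nudge.py 'ROWS' [OPENING]. ROWS is a JSON object whose key "rows" holds a list of rows, 1 to 12 of them, each of 6 numbers: dx, dy, dz in units of 5 mm, then a rotation vector rx, ry, rz in units of 0.05 rad; each row is the pose to reach, as a shift and turn from the pose commanded when the command began, along the tool's axes at that moment; what a row does not reach only later rows make up. A row lasts 1/12 s, in which the tool goes at most 0.0417 m and 0.125 rad, less where a joint would pass 70% of its speed; a pose out of reach is approached as far as the arm can. OPENING is the finger opening in m, set as the command begins (- or left out keeps the last). The fingers move at their own pace and stop on an object; the grip force is fixed at half the most. Time passes only in rows, so rows that do not move let the fingers close. It prints the time, the measured TCP pose, the force, the opening and the grip force at its end. Input that does not fit is refused with a message, and nothing moves.
- manip.get_obs(): the state, without advancing time (a new reading comes with each control period).
- manip.get_image(name): name is "side" or "top"; returns a dict with "frame" (400x640x3 uint8, red, green, blue), "fx", "fy", "cx", "cy" (pixels), "k1" (the pictures are not rectified: a ray, as slopes to the right and down, at radius r is drawn at 1 + k1 r^2 times it, then the intrinsics apply), "position" and "attitude" of the camera in the world. Camera axes: x right, y down, z forward; pixel columns grow to the right and rows downward; lengths in m; the calibration is good to about 2 mm. A picture is of the moment at which its call begins. There is no depth.
- manip.close_job(): hands the job in; it is judged then, once.
The state is a dict: "clock": time; "joint_pos": joint angles; "qd": joint speeds; "effort": joint torques, N m; "position": TCP position; "tool_rot": TCP orientation; "force": force on the tool from outside, world axes, zero at the start; "moment": the same for the moment, N m; "width": finger opening in m; "grasp_force": force on a finger pad.
Only numpy, scipy, OpenCV 4.12 (cv2) and the standard library are available. Lean on these libraries where they do the work, as an engineer would, in place of code of your own. Each camera call takes 0.05 s, during which the arm holds its last target. There are 200 camera calls.

## Working session

There is one attempt and no reset: what is moved stays moved. The work goes in short steps, Python scripts to look and compute and a shell command to move; the robot and the scene stay as the last step left them, time stands still between calls to the robot, and variables do not carry over. Pictures are saved under pics/ and viewed, at most 14 in all, crops included, and the job is handed in when it is done.

```bash
ls; mkdir -p pics; cat > h.py <<'E'
import numpy as np,cv2
from plant import manip
def snap(n,save=None):
    im=manip.get_image(n)
    if save: cv2.imwrite('pics/'+save,im["frame"][:,:,::-1])
    return im
def cast(im,uv,z):
    uv=np.atleast_2d(np.float64(uv)); K=np.array([[im['fx'],0,im['cx']],[0,im['fy'],im['cy']],[0,0,1.]])
    p=cv2.undistortPoints(uv.reshape(-1,1,2),K,np.array([im['k1'],0,0,0,0.])).reshape(-1,2)
    d=np.c_[p,np.ones(len(p))]@np.array(im['attitude']).T; o=np.array(im['position'])
    return o+d*((z-o[2])/d[:,2])[:,None]
E
python3 - <<'E'
from h import *
for n in('top','side'):
    im=snap(n,n+'0.png'); print({k:np.round(v,4).tolist() for k,v in im.items() if k!='frame'})
o=manip.get_obs(); print({k:np.round(v,3).tolist() for k,v in o.items()}); print(manip.tcp_to_grasp)
E
```

```text
nudge.py
pics
plant.py
{'fx': 456.9838, 'fy': 456.9838, 'cx': 319.1948, 'cy': 201.0504, 'k1': -0.0784, 'position': [0.4794, -0.0576, 1.3311], 'attitude': [[-0.0069, -0.9957, 0.0926], [-0.9998, 0.0087, 0.0189], [-0.0196, -0.0924, -0.9955]]}
{'fx': 443.4135, 'fy': 443.4135, 'cx': 328.3081, 'cy': 199.197, 'k1': -0.082, 'position': [0.3886, -1.0323, 0.7865], 'attitude': [[0.9718, -0.154, 0.1786], [-0.2347, -0.5594, 0.795], [-0.0225, -0.8145, -0.5797]]}
{'clock': 0.1, 'joint_pos': [-1.403, 0.277, 1.506, 0.0, 1.361, -0.121], 'qd': [0.0, -0.002, -0.001, 0.001, -0.0, -0.0], 'effort': [0.002, -41.77, -24.641, -0.0, 0.006, -0.0], 'position': [0.164, -0.551, 0.231], 'tool_rot': [[0.959, 0.285, -0.0], [0.285, -0.959, 0.002], [0.0, -0.002, -1.0]], 'force': [0.223, -0.318, 0.059], 'moment': [-0.017, -0.009, -0.026], 'grasp_force': 0.0, 'width': 0.085}
0.0187
```

View pics/top0.png

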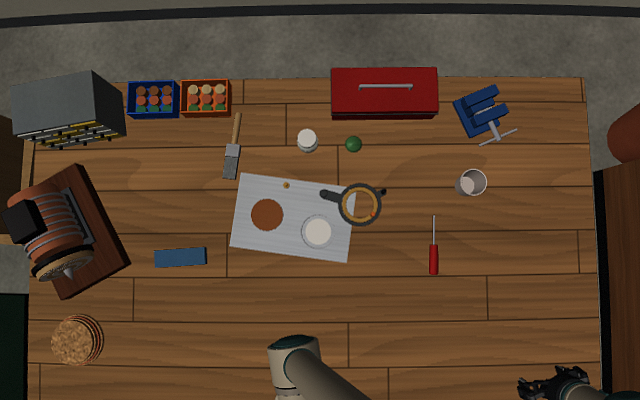

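View pics/side0.png

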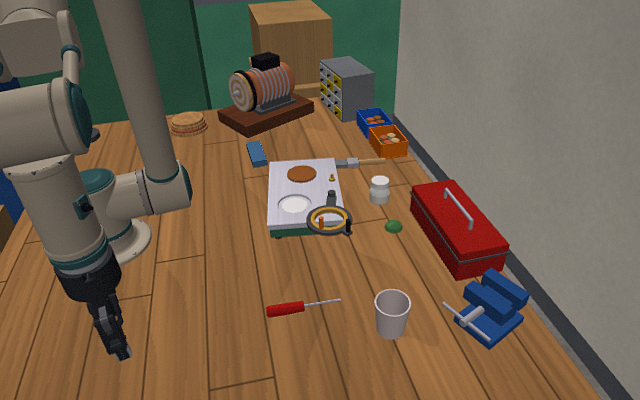

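The top view shows the glass at (267,214), the cell at (317,232), the pivot at (323,195), the eye at (360,204), the handle at (383,192) and the thumbscrew at (286,185). The side view agrees, with the peg near (321,224). Next I measure these.

```bash
cat > meas.py <<'E'
from h import *
def blob(m,box):
    k=np.zeros_like(m); x0,y0,x1,y1=box; k[y0:y1,x0:x1]=m[y0:y1,x0:x1]
    c=max(cv2.findContours(k,cv2.RETR_EXTERNAL,cv2.CHAIN_APPROX_NONE)[0],key=cv2.contourArea); return c
def glass(im,box=(225,170,350,260)):
    h=cv2.cvtColor(im['frame'],cv2.COLOR_RGB2HSV)
    m=cv2.inRange(h,(5,120,60),(18,255,200)); m=cv2.morphologyEx(m,cv2.MORPH_OPEN,np.ones((5,5)))
    return cv2.fitEllipse(cv2.convexHull(blob(m,box)))
E
python3 - <<'E'
from meas import *
im=snap('top'); h=cv2.cvtColor(im['frame'],cv2.COLOR_RGB2HSV)
g=glass(im); print('glass',g,cast(im,g[0],.066))
w=cv2.inRange(h,(0,0,110),(180,60,255)); 
c=blob(cv2.morphologyEx(w,cv2.MORPH_OPEN,np.ones((3,3))),(222,165,362,270))
r=cv2.minAreaRect(c); b=cv2.boxPoints(r); print(r,b); P=cast(im,b,.06); print('corners',P.round(4)); 
d=[np.linalg.norm(P[i]-P[i-1]) for i in range(4)];print('sides',d)
cm=cv2.inRange(im['frame'],(205,205,195),(255,255,255)); 
print(im['frame'][232,317],im['frame'][240,290],im['frame'][214,267],im['frame'][185,286])
cv2.imwrite('pics/crop.png',cv2.resize(im['frame'][165:270,222:402,::-1],None,fx=4.4,fy=4.4,interpolation=cv2.INTER_CUBIC))
s=snap('side'); cv2.imwrite('pics/crops.png',cv2.resize(s['frame'][150:245,255:365,::-1],None,fx=6,fy=6,interpolation=cv2.INTER_CUBIC))
E
```

```text
glass ((262.9226379394531, 243.7955780029297), (78.7003173828125, 156.24542236328125), 140.0039825439453) [[0.47959631 0.12309142 0.066     ]]
((292.7392272949219, 217.01576232910156), (118.56712341308594, 75.73128509521484), 7.853313446044922) [[228.83781 246.42592]
 [239.18553 171.40489]
 [356.64062 187.6056 ]
 [346.2929  262.62665]]
corners [[ 0.4727  0.2196  0.06  ]
 [ 0.6838  0.1923  0.06  ]
 [ 0.6345 -0.1385  0.06  ]
 [ 0.4263 -0.1071  0.06  ]]
sides [np.float64(0.3299399607602949), np.float64(0.21287255396931626), np.float64(0.33449715345057157), np.float64(0.2106195510514301)]
[183 176 167] [151 154 154] [106  58  32] [86 61 25]
```

View pics/crop.png

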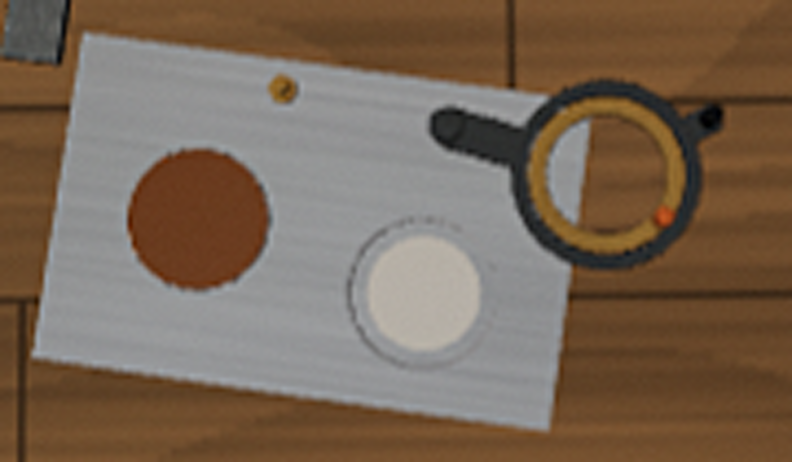

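View pics/crops.png

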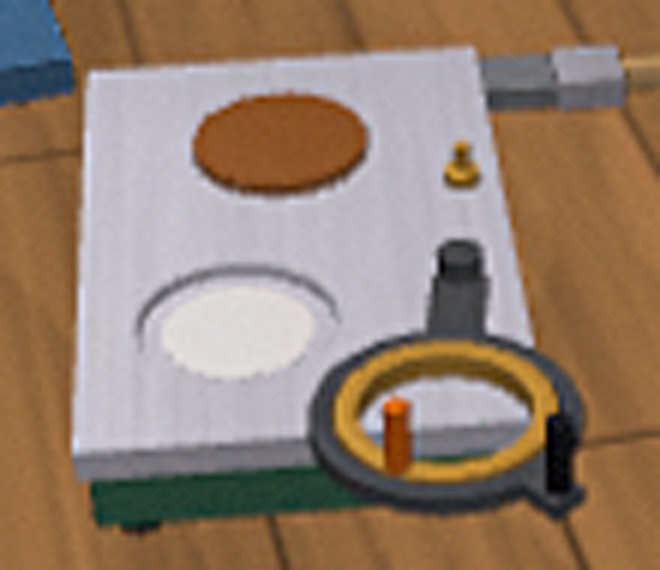

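The crops show the glass at about (267,215), clear of every edge. The white cell disc is at about (318,232), the handle top at (383.8,191.6) and the peg top at (373.1,214.1). The path from glass to cell is clear.

```bash
cat > meas.py <<'E'
from h import *
def blob(m,box):
    k=np.zeros_like(m); x0,y0,x1,y1=box; k[y0:y1,x0:x1]=m[y0:y1,x0:x1]
    return max(cv2.findContours(k,cv2.RETR_EXTERNAL,cv2.CHAIN_APPROX_NONE)[0],key=cv2.contourArea)
def ctr(im,m,box,z):
    c=blob(m,box).reshape(-1,2); P=cast(im,c,z); (x,y),(a,b),_=cv2.fitEllipse(np.float32(P[:,:2]*1000)); 
    return np.round([x,y,a,b],1)
def glass(im,box=(235,180,350,255)):
    f=im['frame'].astype(int); m=((f[:,:,0]-f[:,:,2]>40)*255).astype(np.uint8); return ctr(im,m,box,.068)
E
python3 - <<'E'
from meas import *
im=snap('top'); f=im['frame'].astype(int)
print('glass',glass(im,(245,190,292,240)))
w=((f[:,:,0]>165)*255).astype(np.uint8); w=cv2.morphologyEx(w,cv2.MORPH_OPEN,np.ones((3,3),np.uint8))
print('disc',ctr(im,w,(295,215,340,250),.054))
print('pivot',cast(im,[222+452/4.4,165+128/4.4],.092))
print('handle',cast(im,[383.8,191.6],.116),'peg',cast(im,[373.1,214.1],.114))
print('screw',cast(im,[222+283/4.4,165+90/4.4],.075))
r=((f[:,:,0]-f[:,:,2]>60)&(f[:,:,0]>130)).astype(np.uint8)*255
print('ring eye centre',cast(im,[222+607/4.4,165+174/4.4],.081))
yaw=-.145;R=np.array([[np.cos(yaw),-np.sin(yaw)],[np.sin(yaw),np.cos(yaw)]]);L=np.array([.5543,.0416])
for n,q in dict(cell=(-.03,-.075),piv=(.075,-.075)).items(): print(n,L+R@q)
s=snap('side'); print('side handle',cast(s,[255+558/6,150+417/6],.116),'peg',cast(s,[255+397/6,150+405/6],.114))
print('s pivot',cast(s,[255+460/6,150+248/6],.092),'s screw',cast(s,[255+462/6,150+147/6],.082))
f=s['frame'].astype(int)
print('s glass',ctr(s,((f[:,:,0]-f[:,:,2]>40)*255).astype(np.uint8),(280,162,320,184),.067))
E
```

```text
glass [561.2 113.6  85.8  86.6]
disc [513.6 -28.9  68.4  70.1]
pivot [[ 0.61359408 -0.04927098  0.092     ]]
handle [[ 0.61629029 -0.20738818  0.116     ]] peg [[ 0.55643591 -0.17791007  0.114     ]]
screw [[0.64051237 0.05722193 0.075     ]]
ring eye centre [[ 0.5850837  -0.14558589  0.081     ]]
cell [ 0.51377789 -0.02827817]
piv [ 0.61767601 -0.04344988]
side handle [[ 0.62144436 -0.20895085  0.116     ]] peg [[ 0.56028935 -0.18134177  0.114     ]]
s pivot [[ 0.62024433 -0.04589901  0.092     ]] s screw [[0.64584448 0.05394071 0.082     ]]
s glass [562.  110.3  86.6  90.3]
```
cell ≈ (0.514,-0.0287). Glass (0.5615,0.113). Good. Direction glass→cell: (-0.0475,-0.1417), length 0.1495; unit (-0.318,-0.948).

The measurements are consistent: the cell is at (0.514,-0.0285), within 1 mm by two routes, and the glass is at (0.5615,0.113). I'll push the glass with both fingers (60 mm opening) placed symmetrically behind it. First, the approach.

Careful with the scale: shifts go in units of 5 mm and turns go in units of 0.05 rad. That gives: 0.608 m is 121.6, -0.577 m is -115.4, -0.958 rad is -19.16.

```bash
cat > d.py <<'E'
import sys; from h import *
from scipy.spatial.transform import Rotation as Ro
# d.py x y z yangle : shift/turn in tool axes from the present pose
x,y,z,a=map(float,sys.argv[1:5]); o=manip.get_obs(); R=np.array(o['tool_rot'])
Y=np.array([np.cos(a),np.sin(a),0]);Z=np.array([0,0,-1.]);T=np.c_[np.cross(Y,Z),Y,Z]
print(np.round(R.T@(np.array([x,y,z])-o['position']),4),Ro.from_matrix(R.T@T).as_rotvec().round(4))
E
python3 nudge.py '{"rows":[[121.6,-115.4,6,0,0,-19.16],[121.6,-115.4,6,0,0,-19.16],[121.6,-115.4,6,0,0,-19.16],[121.6,-115.4,6,0,0,-19.16],[121.6,-115.4,6,0,0,-19.16],[121.6,-115.4,6,0,0,-19.16],[121.6,-115.4,6,0,0,-19.16],[121.6,-115.4,6,0,0,-19.16],[121.6,-115.4,6,0,0,-19.16],[121.6,-115.4,6,0,0,-19.16],[121.6,-115.4,6,0,0,-19.16],[121.6,-115.4,6,0,0,-19.16]]}' 0.06
python3 d.py 0.5822 0.1746 0.2 -0.3236
```

```text
clock: 1.3
position: [0.4138, -0.1164, 0.2136]
tool_rot: [[0.318, 0.948, 0.001], [0.948, -0.318, -0.001], [-0.0, 0.001, -1.0]]
force: [0.4, 0.3, 0.1]
width: 0.0597
grasp_force: 0.0
[0.3294 0.067  0.0136] [ 0.001   0.0003 -0.0005]
```

Scaled: 0.329 m is 65.8, 0.12 m is 24.

```bash
python3 nudge.py '{"rows":[[65.8,13.4,2.8,0,0,0],[65.8,13.4,2.8,0,0,0],[65.8,13.4,2.8,0,0,0],[65.8,13.4,2.8,0,0,0],[65.8,13.4,2.8,0,0,0],[65.8,13.4,2.8,0,0,0],[65.8,13.4,2.8,0,0,0],[65.8,13.4,2.8,0,0,0],[65.8,13.4,2.8,0,0,0],[65.8,13.4,14,0,0,0],[65.8,13.4,22,0,0,0],[65.8,13.4,24,0,0,0]]}'
python3 d.py 0.5822 0.1746 0.07 -0.3236
```

```text
clock: 2.3
position: [0.5789, 0.172, 0.0895]
tool_rot: [[0.317, 0.948, -0.006], [0.948, -0.317, -0.001], [-0.003, -0.005, -1.0]]
force: [-1.0, 0.2, -0.7]
width: 0.0599
grasp_force: 0.0
[0.0036 0.0024 0.0195] [-0.0049  0.003   0.0005]
```

```bash
python3 nudge.py '{"rows":[[0.2,0.2,2,0,0,0],[0.2,0.2,4,0,0,0],[0.2,0.2,5.2,0,0,0],[0.2,0.2,5.2,0,0,0]]}'
python3 nudge.py '{"rows":[[0,0,0.3,0,0,0],[0,0,0.3,0,0,0]]}'|sed -n 2p\;4p
python3 nudge.py '{"rows":[[0,0,0.3,0,0,0],[0,0,0.3,0,0,0]]}'|sed -n 2p\;4p
python3 d.py 0.5822 0.1746 0.06 -0.3236
```

```text
clock: 2.63
position: [0.5831, 0.1727, 0.0674]
tool_rot: [[0.319, 0.948, 0.0], [0.948, -0.319, -0.0], [0.0, 0.0, -1.0]]
force: [0.4, 0.2, -0.4]
width: 0.0597
grasp_force: 0.0
position: [0.5838, 0.1729, 0.0673]
force: [-0.3, -0.6, 0.3]
position: [0.5832, 0.1729, 0.0652]
force: [0.3, -0.1, 0.5]
[ 0.0012 -0.0015  0.0052] [ 0.0015 -0.0007 -0.0004]
```

```bash
python3 - <<'E'
from h import *
s=snap('side'); cv2.imwrite('pics/s1.png',cv2.resize(s['frame'][100:240,255:365,::-1],None,fx=4.2,fy=4.2,interpolation=cv2.INTER_CUBIC))
E
```

```text
(no output)
```

View pics/s1.png

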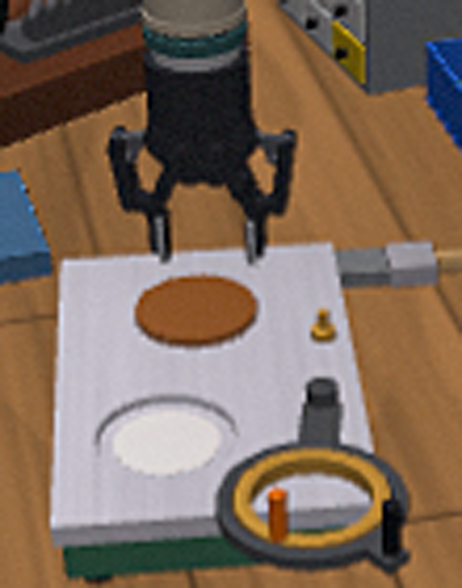

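The fingers, at crop (165,260) and (255,260), straddle the glass axis just behind it and over the deck. I'll keep lowering until they lightly touch the deck.

```bash

python3 nudge.py '{"rows":[[0,0,0.4,0,0,0],[0,0,0.6,0,0,0],[0,0,0.6,0,0,0]]}'|sed -n 2p\;4p
python3 nudge.py '{"rows":[[0,0,0.4,0,0,0],[0,0,0.4,0,0,0]]}'|sed -n 2p\;4p
python3 nudge.py '{"rows":[[0,0,0,0,0,0],[0,0,0,0,0,0]]}'|sed -n 2p\;4p
```

```text
position: [0.5826, 0.1729, 0.0612]
force: [-0.7, -0.3, -0.1]
position: [0.5825, 0.1729, 0.059]
force: [0.2, 0.4, -0.9]
position: [0.5828, 0.1729, 0.0593]
force: [-0.7, -0.3, 0.2]
```

```bash

python3 nudge.py '{"rows":[[0,0,0.3,0,0,0],[0,0,0.3,0,0,0],[0,0,0.3,0,0,0]]}'|sed -n 2p\;4p
python3 nudge.py '{"rows":[[0,0,0.2,0,0,0],[0,0,0.2,0,0,0]]}'|sed -n 2p\;4p
python3 nudge.py '{"rows":[[0,0,0.2,0,0,0],[0,0,0.2,0,0,0]]}'|sed -n 2p\;4p
```

```text
position: [0.5827, 0.1728, 0.0578]
force: [-0.6, 0.5, 0.3]
position: [0.5827, 0.1729, 0.0567]
force: [-0.4, 0.1, -0.2]
position: [0.5827, 0.1729, 0.0557]
force: [0.1, 0.1, -0.2]
```

```bash

python3 nudge.py '{"rows":[[0,0,0.2,0,0,0],[0,0,0.2,0,0,0]]}'|sed -n 2p\;4p
python3 nudge.py '{"rows":[[0,0,0.2,0,0,0],[0,0,0.2,0,0,0]]}'|sed -n 2p\;4p
python3 nudge.py '{"rows":[[0,0,0.2,0,0,0],[0,0,0.2,0,0,0]]}'|sed -n 2p\;4p
```

```text
position: [0.5829, 0.1729, 0.055]
force: [0.8, -0.5, 2.0]
position: [0.5829, 0.1729, 0.055]
force: [-1.5, 0.6, 7.0]
position: [0.5829, 0.1729, 0.0549]
force: [-3.1, -1.1, 10.5]
```

Contact comes at TCP z = 0.055, so the tips sit 5 mm behind the TCP. I'll raise the tips about 1 mm clear and push slowly.

```bash

python3 nudge.py '{"rows":[[0,-0.26,-0.7,0,0,0],[0,-0.26,-0.7,0,0,0],[-1.6,-0.26,-0.7,0,0,0],[-3.2,-0.26,-0.7,0,0,0],[-4.8,-0.26,-0.7,0,0,0],[-6.4,-0.26,-0.7,0,0,0],[-8,-0.26,-0.7,0,0,0],[-9.6,-0.26,-0.7,0,0,0],[-11.2,-0.26,-0.7,0,0,0],[-12.8,-0.26,-0.7,0,0,0],[-14.4,-0.26,-0.7,0,0,0],[-16,-0.26,-0.7,0,0,0]]}' | sed -n 2p\;4p
python3 nudge.py '{"rows":[[-1.4,0,0,0,0,0],[-2.8,0,0,0,0,0],[-4.2,0,0,0,0,0],[-5.6,0,0,0,0,0],[-7,0,0,0,0,0],[-8.4,0,0,0,0,0],[-9.8,0,0,0,0,0],[-10.8,0,0,0,0,0],[-11.6,0,0,0,0,0],[-12,0,0,0,0,0],[-12,0,0,0,0,0]]}'| sed -n 2p\;4p
python3 - <<'E'
from meas import *
im=snap('top');cv2.imwrite('pics/t2.png',cv2.resize(im['frame'][165:270,222:402,::-1],None,fx=4.4,fy=4.4,interpolation=cv2.INTER_CUBIC))
s=snap('side');f=s['frame'].astype(int)
print('s glass',ctr(s,((f[:,:,0]-f[:,:,2]>40)*255).astype(np.uint8),(270,180,316,215),.067))
E
python3 d.py 0.5282 0.0137 0.0565 -0.3236
```

```text
position: [0.5558, 0.0966, 0.0564]
force: [0.8, 0.2, -0.2]
position: [0.5368, 0.0401, 0.0564]
force: [0.1, 0.6, 0.6]
s glass [523.5  -4.   86.4  91.7]
[-0.0282  0.0002 -0.0001] [ 0.0002  0.0001 -0.0004]
```

View pics/t2.png

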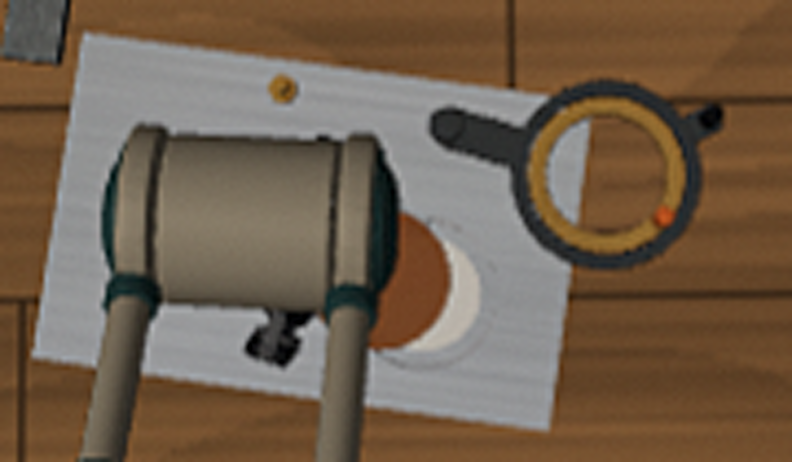

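The glass leads the fingers straight along the line and its front edge overlaps the cell, at crop (450,290). About 27 mm remain, so I'll push on slowly.

```bash

python3 nudge.py '{"rows":[[-0.8,0,0,0,0,0],[-1.6,0,0,0,0,0],[-2.4,0,0,0,0,0],[-3.2,0,0,0,0,0],[-3.8,0,0,0,0,0],[-4.4,0,0,0,0,0],[-4.8,0,0,0,0,0],[-5.2,0,0,0,0,0],[-5.5,0,0,0,0,0],[-5.8,0,0,0,0,0],[-5.8,0,0,0,0,0]]}'| sed -n 2p\;4p
python3 - <<'E'
from meas import *
s=snap('side');f=s['frame'].astype(int)
for z in(.062,.067):print('s glass',ctr(s,((f[:,:,0]-f[:,:,2]>40)*255).astype(np.uint8),(265,185,316,220),z))
cv2.imwrite('pics/s3.png',cv2.resize(s['frame'][170:240,255:365,::-1],None,fx=6,fy=6,interpolation=cv2.INTER_CUBIC))
E
```

```text
position: [0.5275, 0.0128, 0.0563]
force: [0.2, -0.9, 0.6]
s glass [514.7 -30.1  86.9  88.4]
s glass [513.9 -37.1  86.3  87.7]
```

View pics/s3.png

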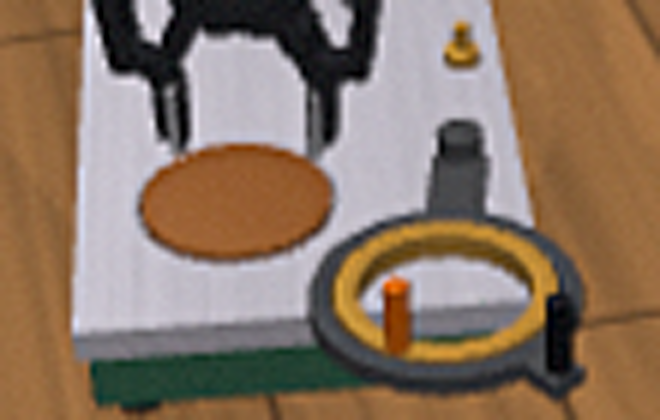

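The glass now lies flush in the cell (no thick rim, and its centre at z=0.062 casts to within 2 mm of the cell). I'll back off, rise and go over the swing handle.

```bash

python3 nudge.py '{"rows":[[1.2,0,0,0,0,0],[3,0,0,0,0,0],[4,0,-6,0,0,0],[4,0,-14,0,0,0],[4,0,-22,0,0,0],[4,0,-22,0,0,0]]}' 0.03 | sed -n 2p\;4p
python3 d.py 0.619 -0.208 0.16 0
```

```text
position: [0.5394, 0.0324, 0.1743]
force: [1.4, 0.5, 1.3]
[-0.2027  0.1516  0.0157] [ 0.0156 -0.0015 -0.3234]
```

```bash

python3 nudge.py '{"rows":[[-40.6,30.4,2,0,0,-6.46],[-40.6,30.4,2,0,0,-6.46],[-40.6,30.4,2,0,0,-6.46],[-40.6,30.4,2,0,0,-6.46],[-40.6,30.4,2,0,0,-6.46],[-40.6,30.4,2,0,0,-6.46],[-40.6,30.4,2,0,0,-6.46],[-40.6,30.4,2,0,0,-6.46],[-40.6,30.4,2,0,0,-6.46],[-40.6,30.4,2,0,0,-6.46]]}' | sed -n 2p\;4p
python3 d.py 0.619 -0.208 0.09 0
python3 - <<'E'
from meas import *
im=snap('top'); 
f=im['frame'].astype(int); m=((f[:,:,0]-f[:,:,2]>40)*255).astype(np.uint8); print(ctr(im,m,(290,205,345,258),.062))
E
```

```text
position: [0.6129, -0.2069, 0.1562]
force: [-0.4, 0.7, -0.0]
[-0.0012  0.0062  0.0661] [-0.0012 -0.0014 -0.0001]
[513.5 -27.4  85.5  86.1]
```

The top view confirms the glass seated, centred within about 1 mm of the cell. Lowering over the handle.

```bash

python3 nudge.py '{"rows":[[0,0,0,0,0,0],[0,0,0,0,0,0]]}' | sed -n 2p
python3 d.py 0.6195 -0.208 0.089 0
```

```text
position: [0.6134, -0.2071, 0.1569]
[-0.0009  0.0061  0.0679] [ 0.0003 -0.      0.0008]
```

```bash

python3 nudge.py '{"rows":[[-0.2,1.2,0,0,0,0],[-0.2,1.2,4,0,0,0],[-0.2,1.2,7,0,0,0],[-0.2,1.2,9,0,0,0],[-0.2,1.2,11,0,0,0],[-0.2,1.2,13.2,0,0,0],[-0.2,1.2,13.2,0,0,0]]}' | sed -n 2p\;4,5p
python3 - <<'E'
from meas import *
s=snap('side'); cv2.imwrite('pics/s4.png',cv2.resize(s['frame'][150:250,280:390,::-1],None,fx=5,fy=5,interpolation=cv2.INTER_CUBIC))
E
```

```text
position: [0.6184, -0.2091, 0.088]
force: [-1.2, 0.6, -0.4]
width: 0.03
```

View pics/s4.png

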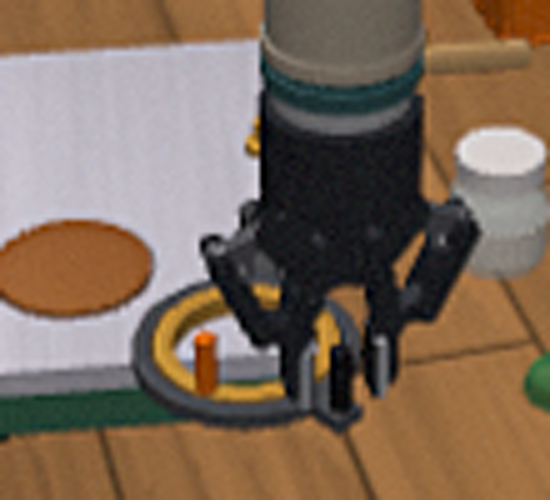

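The fingers, at crop (300,370) and (380,365), straddle the black handle at (342,375) cleanly. I'll swing along the arc (R = 0.164) while turning the tool with it.

```bash

python3 nudge.py '{"rows":[[0.06,-1.96,0,0,0,1.2],[0.24,-3.92,0,0,0,2.4],[0.52,-5.88,0,0,0,3.6],[0.94,-7.8,0,0,0,4.8],[1.46,-9.7,0,0,0,6],[2.1,-11.56,0,0,0,7.2],[2.84,-13.38,0,0,0,8.4],[3.7,-15.14,0,0,0,9.6],[4.66,-16.86,0,0,0,10.8],[5.72,-18.52,0,0,0,12],[6.9,-20.1,0,0,0,13.2],[8.14,-21.62,0,0,0,14.4]]}' | sed -n 2p\;4,5p
python3 - <<'E'
from h import *
o=manip.get_obs();R=o['tool_rot'];d=np.array(o['position'])-[.6178,-.0437,0]
print(np.hypot(d[0],d[1]),np.arctan2(d[1],d[0]),np.arctan2(R[1][1],R[0][1]))
E
```

```text
position: [0.5135, -0.1715, 0.0919]
force: [1.7, -5.2, -1.4]
width: 0.0298
0.16494754823416724 -2.255336057712072 -0.7237439847866163
```

```bash

python3 nudge.py '{"rows":[[0.06,-1.96,0,0,0,1.2],[0.24,-3.92,0,0,0,2.4],[0.52,-5.88,0,0,0,3.6],[0.94,-7.8,0,0,0,4.8],[1.46,-9.7,0,0,0,6],[2.1,-11.56,0,0,0,7.2],[2.84,-13.38,0,0,0,8.4],[3.7,-15.14,0,0,0,9.6],[4.66,-16.86,0,0,0,10.8],[5.72,-18.52,0,0,0,12],[6.9,-20.1,0,0,0,13.2],[6.9,-20.1,0,0,0,13.2]]}' | sed -n 2p\;4,5p
python3 nudge.py '{"rows":[[0.02,-0.8,0,0,0,0.48],[0.04,-1.6,0,0,0,0.96],[0.08,-2.4,0,0,0,1.44],[0.08,-2.4,0,0,0,1.44]]}' | sed -n 2p\;4,5p
python3 - <<'E'
from h import *
o=manip.get_obs();R=o['tool_rot'];d=np.array(o['position'])-[.6178,-.0437,0]
print(np.hypot(d[0],d[1]),np.arctan2(d[1],d[0]),np.arctan2(R[1][1],R[0][1]))
E
```

```text
position: [0.459, -0.0765, 0.0915]
force: [-0.1, 0.9, 0.2]
width: 0.0298
position: [0.4577, -0.0657, 0.0913]
force: [-0.8, -2.6, 1.7]
width: 0.0302
0.16159822816523345 -3.0052918679017186 -1.4511737948958108
```

```bash

for i in 1 2; do :; done
python3 nudge.py '{"rows":[[0,-0.6,0,0,0,0.36],[0,-0.6,0,0,0,0.36]]}' | sed -n 2p\;4p
python3 nudge.py '{"rows":[[0,-0.6,0,0,0,0.36],[0,-0.6,0,0,0,0.36]]}' | sed -n 2p\;4p
python3 nudge.py '{"rows":[[0,-0.4,0,0,0,0.24],[0,-0.4,0,0,0,0.24]]}' | sed -n 2p\;4p
```

```text
position: [0.4574, -0.0624, 0.091]
force: [0.5, -3.3, 2.9]
position: [0.4577, -0.0621, 0.091]
force: [-0.6, -13.2, 1.6]
position: [0.4579, -0.062, 0.091]
force: [-0.9, -18.1, 0.6]
```

Resistance jumps and position stalls, so the arm is at its stop. I'll centre off the handle, rise straight up and locate the peg.

```bash

python3 nudge.py '{"rows":[[0,1,0,0,0,0],[0,2,0,0,0,0],[0,2,-2,0,0,0],[0,2,-8,0,0,0],[0,2,-16,0,0,0],[0,2,-20,0,0,0],[12,22,-20,0,0,0],[20,30,-20,0,0,0],[20,30,-20,0,0,0],[20,30,-20,0,0,0]]}' | sed -n 2p\;4p
python3 - <<'E'
from meas import *
a=snap('top'); s=snap('side'); out=[]
for im in(a,s):
    h=cv2.cvtColor(im['frame'],cv2.COLOR_RGB2HSV); m=cv2.inRange(h,(4,215,150),(13,255,255)); m[:170]=0;m[255:]=0;m[:,:255]=0;m[:,360:]=0
    n,l,st,c=cv2.connectedComponentsWithStats(m); i=1+st[1:,4].argmax() if n>1 else 0
    print(n,st[i],c[i]); out.append(cast(im,c[i],.114)if im is a else cast(im,[c[i][0],st[i][1]+1.5],.114))
print(out)
yaw=-.145; print('expected',.514+.0435*np.cos(2.9+yaw),-.0285+.0435*np.sin(2.9+yaw))
A=cv2.resize(a['frame'][165:270,250:400,::-1],(600,420),interpolation=cv2.INTER_CUBIC);cv2.imwrite('pics/t5.png',A)
E
```

```text
position: [0.5637, -0.1957, 0.1905]
force: [1.1, 0.5, 0.1]
2 [309 246   1   1   1] [309. 246.]
2 [277 185   3   2   6] [278.  185.5]
[array([[ 0.47303759, -0.00657223,  0.114     ]]), array([[ 0.47669041, -0.01513392,  0.114     ]])]
expected 0.47371033819796765 -0.012098989303160224
```

View pics/t5.png

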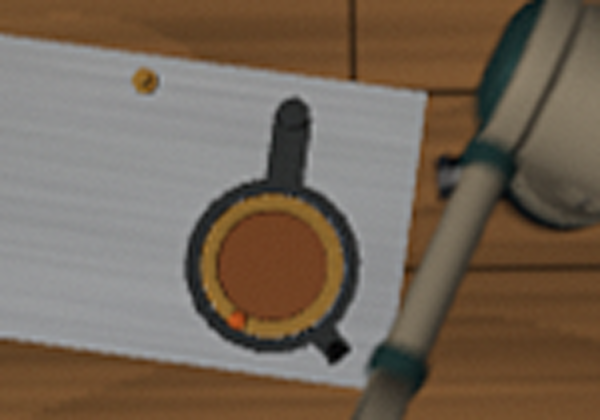

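With the arm at its stop, the ring shows concentric over the glass. The peg at crop (237,321), averaged over both views at about (0.4745,-0.011), matches the expected (0.474,-0.012). I'll move above it and turn the tool tangent.

```bash

python3 nudge.py '{"rows":[[0,0,0,0,0,-24],[0,0,0,0,0,-24],[0,0,0,0,0,-24],[0,0,0,0,0,-24],[0,0,0,0,0,-24],[0,0,0,0,0,-24],[0,0,0,0,0,-24],[0,0,0,0,0,-24],[0,0,0,0,0,-24],[0,0,0,0,0,-24],[0,0,0,0,0,-24]]}' 0.024 | sed -n 2p
python3 d.py 0.474 -0.0118 0.16 1.184
```

```text
position: [0.5621, -0.1939, 0.1899]
[ 0.148  -0.1379  0.0304] [ 1.0000e-04 -2.8000e-03 -1.4835e+00]
```

```bash

python3 nudge.py '{"rows":[[29.6,-27.6,4,0,0,-28],[29.6,-27.6,4,0,0,-28],[29.6,-27.6,4,0,0,-28],[29.6,-27.6,4,0,0,-28],[29.6,-27.6,4,0,0,-28],[29.6,-27.6,4,0,0,-28],[29.6,-27.6,4,0,0,-28],[29.6,-27.6,4,0,0,-28],[29.6,-27.6,4,0,0,-28],[29.6,-27.6,4,0,0,-28],[29.6,-27.6,4,0,0,-28],[29.6,-27.6,4,0,0,-28]]}' 0.024 | sed -n 2p
python3 nudge.py '{"rows":[[0,0,0,0,0,-1.6],[0,0,0,0,0,-1.6]]}' |sed -n 2p
python3 d.py 0.474 -0.0118 0.088 1.184
```

```text
position: [0.474, -0.0122, 0.1702]
position: [0.4741, -0.0123, 0.1702]
[0.0002 0.0004 0.0822] [ 0.0008 -0.0013 -0.0056]
```

```bash

python3 nudge.py '{"rows":[[0,0,6,0,0,0],[0,0,10,0,0,0],[0,0,11,0,0,0],[0,0,11.6,0,0,0],[0,0,12.2,0,0,0],[0,0,12.2,0,0,0]]}' |sed -n 2p\;4p
python3 - <<'E'
from meas import *
s=snap('side'); cv2.imwrite('pics/s6.png',cv2.resize(s['frame'][130:240,240:350,::-1],None,fx=5,fy=5,interpolation=cv2.INTER_CUBIC))
E
```

```text
position: [0.4742, -0.0109, 0.1118]
force: [-5.5, 5.5, 16.4]
```

View pics/s6.png

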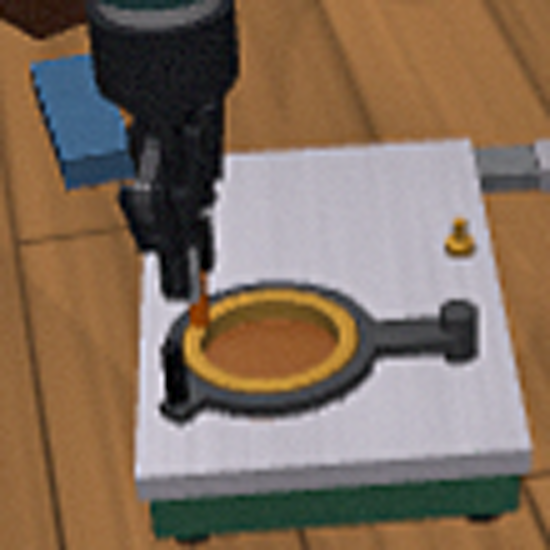

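A finger came down on the peg top (16 N). The peg at crop (203,300) sits to the right of the near finger. I'll rise and remeasure the peg.

```bash

python3 nudge.py '{"rows":[[0,0,-4,0,0,0],[0,0,-10,0,0,0],[0,0,-16,0,0,0],[-12,20,-18,0,0,0],[-22,26,-18,0,0,0],[-22,26,-18,0,0,0],[-22,26,-18,0,0,0],[-22,26,-18,0,0,0]]}' |sed -n 2p\;4p
python3 - <<'E'
from meas import *
a=snap('top'); s=snap('side')
for im,box in((a,(295,225,330,258)),(s,(270,178,292,206))):
    f=im['frame'].astype(int);x0,y0,x1,y1=box; q=f[y0:y1,x0:x1]
    w=np.clip((q[:,:,0]-q[:,:,1])-70,0,None)  # orange: red well above green
    ys,xs=np.nonzero(w>0); ww=w[ys,xs]; print(len(xs),xs.min()+x0,xs.max()+x0,ys.min()+y0,ys.max()+y0, ww.max())
    c=[(xs*ww).sum()/ww.sum()+x0,(ys*ww).sum()/ww.sum()+y0]; print(c,'top',cast(im,c,.112),'mid',cast(im,c,.098))
    yy=ys.min(); 
    for y in range(ys.min(),ys.max()+1): k=ys==y; print(y+y0,(xs[k]*ww[k]).sum()/max(ww[k].sum(),1)+x0,ww[k].sum())
# ring & eye in top view
f=a['frame'].astype(int); m=((f.max(2)<70)*255).astype(np.uint8)
A=cv2.resize(s['frame'][165:235,255:365,::-1],(660,420),interpolation=cv2.INTER_CUBIC); B=cv2.resize(a['frame'][205:265,285:355,::-1],(490,420),interpolation=cv2.INTER_CUBIC)
cv2.imwrite('pics/b7.png',cv2.resize(np.hstack([A,B]),(796,290)))
E
```

```text
position: [0.633, 0.0681, 0.2]
force: [-0.4, 0.0, -0.0]
11 307 310 243 246 36
[np.float64(307.96981132075473), np.float64(244.10943396226415)] top [[ 0.47805635 -0.00377266  0.112     ]] mid [[ 0.47804041 -0.00315471  0.098     ]]
243 308.0 73
244 308.0208333333333 96
245 307.8888888888889 90
246 308.0 6
29 277 280 184 194 52
[np.float64(278.57894736842104), np.float64(186.72222222222223)] top [[ 0.47833776 -0.01363252  0.112     ]] mid [[0.48020141 0.0075124  0.098     ]]
184 278.6304347826087 46
185 278.5398773006135 163
186 278.5806451612903 31
187 278.42857142857144 7
188 278.5 8
189 278.5833333333333 12
190 278.5625 16
191 278.44444444444446 18
192 278.46153846153845 13
193 278.6923076923077 13
194 279.1333333333333 15
```

View pics/b7.png

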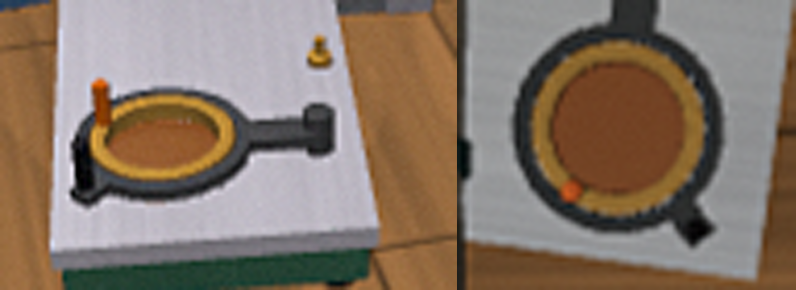

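The peg has shifted slightly. The top view puts it at (0.478,-0.0045), 43 mm from the cell axis as it must be, so the ring has turned about 0.17 rad, which is harmless. I'll use a wider opening (36 mm) and go again.

```bash
python3 d.py 0.478 -0.0055 0.16 1.0
```

```text
[ 0.1107 -0.1231  0.0392] [ 0.0002 -0.0002  0.179 ]
```

Careful with the scale: shifts go in units of 5 mm and turns go in units of 0.05 rad. That gives: -0.123 m is -24.6, 0.111 m is 22.2, 0.179 rad is 3.58.

```bash

python3 nudge.py '{"rows":[[22.2,-24.6,6,0,0,3.58],[22.2,-24.6,6,0,0,3.58],[22.2,-24.6,6,0,0,3.58],[22.2,-24.6,6,0,0,3.58],[22.2,-24.6,6,0,0,3.58],[22.2,-24.6,6,0,0,3.58],[22.2,-24.6,6,0,0,3.58],[22.2,-24.6,6,0,0,3.58]]}' 0.036 |sed -n 2p
python3 nudge.py '{"rows":[[0,0,6,0,0,0],[0,0,9,0,0,0],[0,0,9.8,0,0,0],[0,0,10.6,0,0,0],[0,0,11.4,0,0,0],[0,0,11.4,0,0,0]]}' |sed -n 2p\;4p
python3 d.py 0.478 -0.0055 0.089 1.0
```

```text
position: [0.4776, -0.0064, 0.1705]
position: [0.4772, -0.0062, 0.1125]
force: [-0.5, 0.4, -0.1]
[-0.0003  0.001   0.0235] [0.0001 0.0005 0.0003]
```

```bash

python3 nudge.py '{"rows":[[0,0,0.8,0,0,0],[0,0,1.6,0,0,0],[0,0,1.6,0,0,0]]}' |sed -n 2p\;4p
python3 nudge.py '{"rows":[[0,0,1.6,0,0,0],[0,0,3.2,0,0,0],[0,0,3.2,0,0,0]]}' |sed -n 2p\;4p
```

```text
position: [0.4763, -0.0062, 0.1041]
force: [-1.1, 0.0, 0.1]
position: [0.4751, -0.0061, 0.0868]
force: [0.2, 0.2, -0.2]
```

Clean descent, straddling the peg with no force. Now turning clockwise about the cell axis.

```bash

python3 nudge.py '{"rows":[[-0.04,0.86,0,0,0,2],[-0.18,1.72,0,0,0,4],[-0.38,2.58,0,0,0,6],[-0.68,3.38,0,0,0,8],[-1.06,4.18,0,0,0,10],[-1.52,4.92,0,0,0,12],[-2.04,5.6,0,0,0,14],[-2.64,6.24,0,0,0,16],[-3.3,6.82,0,0,0,18],[-4,7.32,0,0,0,20],[-4,7.32,0,0,0,20]]}' |sed -n 2p\;4p
python3 - <<'E'
from h import *
o=manip.get_obs();R=o['tool_rot'];d=np.array(o['position'])-[.514,-.0285,0]
print(np.hypot(d[0],d[1]),np.arctan2(d[1],d[0]),np.arctan2(R[1][1],R[0][1])+np.pi/2)
E
```

```text
position: [0.513, 0.0139, 0.0878]
force: [0.2, -0.3, 0.7]
0.04244481708249033 1.5949655166830186 1.5691404804581972
```

```bash

python3 nudge.py '{"rows":[[-0.04,0.86,0,0,0,2],[-0.18,1.72,0,0,0,4],[-0.38,2.58,0,0,0,6],[-0.68,3.38,0,0,0,8],[-1.06,4.18,0,0,0,10],[-1.52,4.92,0,0,0,12],[-2.04,5.6,0,0,0,14],[-2.04,5.6,0,0,0,14]]}' |sed -n 2p\;4p
python3 nudge.py '{"rows":[[-0.02,0.5,0,0,0,1.2],[-0.02,0.5,0,0,0,1.2]]}'|sed -n 2p\;4p
python3 nudge.py '{"rows":[[-0.02,0.5,0,0,0,1.2],[-0.02,0.5,0,0,0,1.2]]}'|sed -n 2p\;4p
python3 - <<'E'
from h import *
o=manip.get_obs();R=o['tool_rot'];d=np.array(o['position'])-[.514,-.0285,0]
print(np.hypot(d[0],d[1]),np.arctan2(d[1],d[0]),np.arctan2(R[1][1],R[0][1])+np.pi/2)
E
```

```text
position: [0.5413, 0.0034, 0.0881]
force: [0.2, -0.4, -0.0]
position: [0.5426, 0.0019, 0.0881]
force: [-0.2, -0.4, -0.1]
position: [0.5444, 0.0001, 0.0883]
force: [-0.8, 0.4, 0.1]
0.04176065024933736 0.75414719398421 0.7536637491559713
```

```bash

python3 nudge.py '{"rows":[[-0.02,0.5,0,0,0,1.2],[-0.02,0.5,0,0,0,1.2]]}'|sed -n 2p\;4p
python3 nudge.py '{"rows":[[-0.02,0.5,0,0,0,1.2],[-0.02,0.5,0,0,0,1.2]]}'|sed -n 2p\;4p
python3 nudge.py '{"rows":[[-0.02,0.5,0,0,0,1.2],[-0.02,0.5,0,0,0,1.2]]}'|sed -n 2p\;4p
python3 - <<'E'
from meas import *
s=snap('side'); a=snap('top'); 
for n,im,box in(('s',s,(285,165,315,200)),('t',a,(295,205,345,258))):
    f=im['frame'].astype(int);x0,y0,x1,y1=box; q=f[y0:y1,x0:x1]
    w=np.clip((q[:,:,0]-q[:,:,1])-70,0,None); ys,xs=np.nonzero(w>0); print(n,len(xs)); 
    if len(xs): ww=w[ys,xs]; c=[(xs*ww).sum()/ww.sum()+x0,(ys*ww).sum()/ww.sum()+y0]; print(c,ys.min()+y0,cast(im,c,.109))
o=manip.get_obs();R=o['tool_rot'];d=np.array(o['position'])-[.514,-.0285,0]
print(np.hypot(d[0],d[1]),np.arctan2(d[1],d[0]),np.arctan2(R[1][1],R[0][1])+np.pi/2,o['clock'])
E
```

```text
position: [0.5457, -0.0016, 0.0882]
force: [-1.5, 1.4, -0.4]
position: [0.5458, -0.0028, 0.0881]
force: [-3.5, 3.7, 1.0]
position: [0.5458, -0.0039, 0.088]
force: [-5.9, 4.3, 4.4]
s 31
[np.float64(299.4463768115942), np.float64(183.01159420289855)] 180 [[ 0.53786895 -0.00628563  0.109     ]]
t 0
0.04027482135231588 0.6575825504753152 0.574721094127732 21.2
```

Resistance rises and motion stalls at the expected angle. One more small push, then I'll back off, rise and verify.

```bash

python3 nudge.py '{"rows":[[0,0.4,0,0,0,0],[0,0.4,0,0,0,0]]}'|sed -n 2p\;4p
python3 nudge.py '{"rows":[[0,-1.2,0,0,0,0],[0,-3,0,0,0,0],[0,-3,0,0,0,0],[0,-3,-4,0,0,0],[0,-3,-12,0,0,0],[0,-3,-20,0,0,0],[0,-3,-20,0,0,0],[26,-3,-24,0,0,0],[32,-3,-24,0,0,0],[32,-3,-24,0,0,0],[32,-3,-24,0,0,0],[32,-3,-24,0,0,0]]}'|sed -n 2p\;4p
python3 - <<'E'
from meas import *
s=snap('side'); a=snap('top'); 
for n,im,box in(('s',s,(270,165,320,215)),('t',a,(295,205,345,258))):
    f=im['frame'].astype(int);x0,y0,x1,y1=box; q=f[y0:y1,x0:x1]
    w=np.clip((q[:,:,0]-q[:,:,1])-70,0,None); ys,xs=np.nonzero(w>0); print(n,len(xs)); 
    if len(xs): ww=w[ys,xs]; c=[(xs*ww).sum()/ww.sum()+x0,(ys*ww).sum()/ww.sum()+y0]; print(c,ys.min()+y0,cast(im,c,.107))
A=cv2.resize(s['frame'][155:225,255:355,::-1],(600,420),interpolation=cv2.INTER_CUBIC); B=cv2.resize(a['frame'][165:265,265:365,::-1],(420,420),interpolation=cv2.INTER_CUBIC)
cv2.imwrite('pics/b8.png',cv2.resize(np.hstack([A,B]),(799,329)))
E
```

```text
position: [0.5458, -0.004, 0.088]
force: [-8.0, 8.9, 5.3]
position: [0.6836, 0.0951, 0.2081]
force: [1.5, 0.5, -0.1]
s 28
[np.float64(299.4970760233918), np.float64(183.0701754385965)] 181 [[ 0.53839226 -0.0035884   0.107     ]]
t 12
[np.float64(303.82307692307694), np.float64(221.62307692307692)] 220 [[0.53822376 0.00728127 0.107     ]]
```

View pics/b8.png

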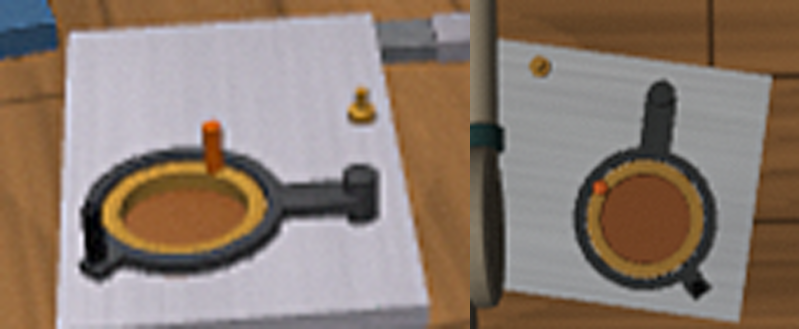

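The peg at (0.538,0.007) lies at 0.976 rad about the cell, against 0.955 expected at the stop, so the ring is at about 1.78 rad. The handle at about (334,252) has not moved since the arm reached its stop. The glass is seated and the robot is clear of everything, so I'm handing in.

```bash
python3 nudge.py '{"rows":[[0,0,0,0,0,0],[0,0,0,0,0,0],[0,0,0,0,0,0]]}'|sed -n 1p; python3 -c "
from plant import manip; print(manip.close_job())"
```

```text
clock: 22.72
the job is handed in; nothing more can be done
None
```

I handed the job in at 22.7 s with the glass seated in the cell, the arm at its stop, the ring screwed down to about 1.78 rad and the robot clear; on the first try a finger landed on the peg top (16 N) and turned the ring about 0.17 rad early, and the result of the judging was not shown.

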